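# Crib of L-shaped packers for a marble head

### The job

Build the little crib that the marble head will later rest on: lay the yellow L-shaped packer flat on the grey one that lies on the rubber mat, turned the opposite way round (half a turn) so that its arm ends rest on the grey arm ends and together they outline a full square, then lay the blue packer flat on the yellow one, facing the same way as the grey, straight above it. Keep the edges of the pile in line, leave the grey packer where it lies, and leave the red packer alone.

Things in the scene. Friction and masses are not known exactly. Their poses are not given: they have to be found in the camera images.
- grey: Grey flat L, loose, 0.2 kg, on a black rubber mat (240 x 240 x 5 mm) mid-table: the foot of the pile. Two equal arms at a right angle, each 100 mm long outside, 44 wide, 20 thick. Origin: underside, middle of the 44 x 44 corner square. x runs along one arm, y along the other, z up; each arm ends 78 mm from the origin, its free part spans 22 to 78; inner notch 56 x 56.
- yellow: Yellow L packer (about 0.13 kg), same shape and origin as the grey, lying flat on the table to one side of the mat, at any yaw. Properly laid, its corner square is over the empty fourth corner of the grey's square: its origin is at x = 56, y = 56, z = 20 mm in the grey's frame and its yaw is half a turn from the grey's.
- blue: Blue L packer (about 0.13 kg), same shape and origin as the grey, lying flat on the table to one side of the mat, at any yaw. Properly laid, it is straight above the grey, with the same yaw, 40 mm higher.
- red: Red L packer, same shape and origin; a spare that lies flat on the table beside the mat and is not used. A straight wooden block 110 x 44 x 20 mm lies about too.

How it is judged:
On the way, in this order (a step that is already met when the one before it is completed fails the run):
1. the yellow packer lies flat on the grey one, turned half round, released (x of yellow in the frame of grey between 0.041 and 0.071 m and y of yellow in the frame of grey between 0.041 and 0.071 m and z of yellow in the frame of grey between 0.014 and 0.026 m and angle between the x axis of yellow and the x axis of grey, either way round below 0.2 rad and angle between yellow's own z axis and vertical below 0.1 rad and linear speed of yellow below 0.02 m/s and contact force between the fingers and yellow below 0.2 N), for 0.2 s.
2. the blue packer lies flat on the yellow one, facing as the grey does, released (x of yellow in the frame of grey between 0.041 and 0.071 m and y of yellow in the frame of grey between 0.041 and 0.071 m and z of yellow in the frame of grey between 0.014 and 0.026 m and angle between the x axis of each of yellow, blue and the x axis of grey, either way round below 0.2 rad and angle between each of yellow, blue's own z axis and vertical below 0.1 rad and x of blue in the frame of grey between -0.015 and 0.015 m and y of blue in the frame of grey between -0.015 and 0.015 m and z of blue in the frame of grey between 0.034 and 0.046 m and linear speed of blue below 0.02 m/s and contact force between the fingers and blue below 0.2 N), for 0.2 s.
At the end, for the whole second after the job is handed in: Yellow flat on grey, half a turn round; blue flat on yellow, facing as grey: each within 15 mm of its place in grey's x and y, 6 mm in height, 11 degrees in yaw, 6 degrees of level; released, at rest. Grey has moved under 25 mm, red under 30 mm (all of step 2 and linear speed of each of yellow, grey below 0.02 m/s and contact force between the fingers and yellow below 0.2 N); the robot touches nothing.
It fails at once if the grey packer is shifted by more than 25 mm (distance of grey from where it was at the start of the episode above 0.025 m).
It fails at once if the red packer is moved by more than 30 mm (distance of red from where it was at the start of the episode above 0.03 m).
It also fails if it takes over 61 s, if anything falls off the work surface, if the arm or the gripper's body presses on something with over 40 N, if the wrist force passes 120 N, or if a joint passes its speed limit or range.

### The arm

A 6-joint arm with a two-finger parallel gripper is mounted at the origin on the work surface. World frame = base frame: x ahead of the robot, y to its left, z up, the work surface at z = 0. Lengths are in m, angles in rad, forces in N, time in s.
With the tool pointing down it reaches from about 0.3 to 0.875 m from the base axis. Payload 6.4 kg.
Tool frame: the origin (TCP) lies at the very end of the fingers, on their centre line; the grasp point (between the pads) lies 19 mm behind it (robot.grip_point_offset is the distance from the TCP to the grasp point, in m); z points along the fingers, y is the line along which they close (so a half turn about z gives the same grasp; the last joint's range is limited). The gripper opens to 88 mm and grips with 3 to 60 N. Pads are 18 mm wide; open, the fingers measure 123 mm over their backs; the gripper's body (75 mm by 187 mm) begins 45 mm behind the grasp point.
Start: joints at [0.962, 0.181, 1.607, -0, 1.354, -0.206], TCP at [0.225, 0.529, 0.239] pointing down, gripper open.
Joint ranges: [-2.99, 2.99], [-0.89, 2.07], [0.3, 2.58], [-1.14, 4.28], [0, 2.63], [-3.12, 3.12]. Speed limits (rad/s): [2.57, 2.57, 3.01, 3.14, 3.14, 3.14].

### API

Orientations are given as a rotation vector (axis times angle).
In Python, from cell import robot gives the robot as it stands.
- The arm moves only by the shell command python3 drive.py 'ROWS' [OPENING] [FORCE]. ROWS is rows parted by semicolons, their numbers by spaces, 1 to 20 of them, each of 6 numbers: dx, dy, dz in m, then a rotation vector rx, ry, rz in rad; each row is the pose to reach, as a shift and turn from the pose commanded when the command began, along the tool's axes at that moment; what a row does not reach only later rows make up. A row lasts 1/12 s, in which the tool goes at most 0.0417 m and 0.125 rad, less where a joint would pass 70% of its speed; a pose out of reach is approached as far as the arm can. OPENING is the opening from 0.0 (shut) to 1.0 (fully open), set as the command begins (- or left out keeps the last). The fingers move at their own pace and stop on an object; FORCE is the grip in N (left out, the last holds). Time passes only in rows, so rows that do not move let the fingers close. It prints the time, the measured TCP pose, the force, the opening and the grip force at its end.
- robot.state(): the state, without advancing time (a new reading comes with each control period).
- robot.capture(name): name is "side" or "top" or "wrist"; returns a dict with "pixels" (384x512x3 uint8, red, green, blue), "fov_y" (degrees; the focal length in pixels is half the picture's height over the tangent of half this angle, whatever the lens; pixels are square), "cx", "cy" (the principal point, pixels), "dist_coeffs" ([k1, k2, p1, p2, k3] as OpenCV has them; the pictures are not rectified), "position" and "orientation" of the camera in the world; the wrist camera has in their place "hand_eye" (4x4, takes a point from camera to tool coordinates, whose origin is the TCP and whose axes are the flange's). Camera axes: x right, y down, z forward; pixel columns grow to the right and rows downward; lengths in m; the calibration is good to about 2 mm. A picture is of the moment at which its call begins: read the wrist's pose just before it. There is no depth.
- robot.job_done(): hands the job in; it is judged then, once.
The state is a dict: "clock": time; "joints": joint angles; "qd": joint speeds; "effort": joint torques, N m; "ee_pos": TCP position; "tool_rot": TCP orientation; "ft_force": force on the tool from outside, world axes, zero at the start; "wrist_torque": the same for the moment, N m; "width": opening from 0.0 (shut) to 1.0 (fully open); "grasp_force": force on a finger pad.
Only numpy, scipy, OpenCV 4.12 (cv2) and the standard library are available. Lean on these libraries where they do the work, as an engineer would, in place of code of your own. Each camera call takes 0.05 s, during which the arm holds its last target. There are 200 camera calls.

## Working session

There is one attempt and no reset: what is moved stays moved. The work goes in short steps, Python scripts to look and compute and a shell command to move; the robot and the scene stay as the last step left them, time stands still between calls to the robot, and variables do not carry over. Pictures are saved under pics/ and viewed, at most 10 in all, crops included, and the job is handed in when it is done.

```bash
ls; mkdir -p pics
python3 - <<'E'
from cell import robot
import cv2,numpy as np
ims=[]
for n in("top","side"):
    c=robot.capture(n); cv2.imwrite(f"pics/{n}0.png",c["pixels"][:,:,::-1])
    print({k:v for k,v in c.items() if k!="pixels"})
print(robot.state()); print(robot.grip_point_offset)
E
```

```text
cell.py
drive.py
pics
{'fov_y': 48.47124507767647, 'cx': 257.1959082485048, 'cy': 195.16888980445577, 'dist_coeffs': array([0.04313022, 0.        , 0.        , 0.        , 0.        ]), 'position': array([0.47113483, 0.00877019, 0.9613478 ]), 'orientation': array([-2.17902036,  2.18369877, -0.07781603])}
{'fov_y': 50.112072160360206, 'cx': 253.68722471066715, 'cy': 188.96076673665962, 'dist_coeffs': array([-0.14709561,  0.        ,  0.        ,  0.        ,  0.        ]), 'position': array([0.47881948, 0.69535081, 0.57025218]), 'orientation': array([-0.10193877,  2.80834325, -1.37317433])}
{'clock': 0.1, 'joints': array([ 9.61719108e-01,  1.81431604e-01,  1.60787655e+00, -9.77716592e-06,
        1.35376915e+00, -2.06270121e-01]), 'qd': array([-0.00046659, -0.0018624 , -0.00237636,  0.00011104, -0.00098727,
       -0.00048932]), 'effort': array([ 2.13247527e-04, -4.34821987e+01, -3.42697048e+01,  7.03585334e-02,
        3.41020210e-02, -4.20373658e-05]), 'ee_pos': array([0.22510465, 0.52860825, 0.23793518]), 'tool_rot': array([-6.28339583e-01, -3.07752272e+00,  2.14651178e-03]), 'ft_force': array([-0.35112991,  0.87348245,  0.20143636]), 'wrist_torque': array([-0.00483976, -0.01591187,  0.02933999]), 'grasp_force': 0.0, 'width': 1.0033560200810805}
0.0187
```

View pics/top0.png

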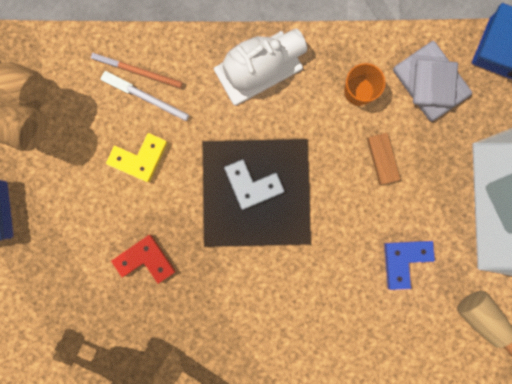

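```bash
cat > h.py <<'E'
import cv2,numpy as np
from scipy.spatial.transform import Rotation as R
from cell import robot
MODEL=np.array([[22,22],[22,78],[-22,78],[-22,-22],[78,-22],[78,22]])/1e3
HSV={'yellow':((23,130,110),(36,255,255)),'blue':((105,130,60),(128,255,255)),'red':((173,150,70),(187,255,255)),'grey':((0,0,120),(180,60,255))}
def cap(n):
    s=robot.state(); c=robot.capture(n)
    if n=="wrist":
        T=np.eye(4);T[:3,:3]=R.from_rotvec(s["tool_rot"]).as_matrix();T[:3,3]=s["ee_pos"];T=T@c["hand_eye"]
        c["Rm"],c["p"]=T[:3,:3],T[:3,3]
    else: c["Rm"],c["p"]=R.from_rotvec(c["orientation"]).as_matrix(),c["position"]
    return c
def ray(c,px,z):
    f=192/np.tan(np.radians(c["fov_y"]/2));K=np.array([[f,0,c["cx"]],[0,f,c["cy"]],[0,0,1]])
    u=cv2.undistortPoints(np.float64(px).reshape(-1,1,2),K,c["dist_coeffs"])[:,0]
    d=np.c_[u,np.ones(len(u))]@c["Rm"].T
    return (c["p"]+d*((z-c["p"][2])/d[:,2])[:,None])[:,:2]
def find(c,col,z):
    """L's by colour, top face at height z: list of (x,y,yaw,rms_mm,area_mm2,px centre)"""
    h=cv2.cvtColor(c["pixels"],cv2.COLOR_RGB2HSV); lo,hi=HSV[col]
    if col=='red': h[...,0]=np.where(h[...,0]<10,h[...,0]+180,h[...,0])
    m=cv2.inRange(h,lo,hi); out=[]
    for k in cv2.findContours(m,cv2.RETR_EXTERNAL,cv2.CHAIN_APPROX_NONE)[0]:
        if len(k)<60: continue
        w=ray(c,k[:,0],z)*1e3; A=cv2.contourArea(np.float32(w))
        if not 4500<A<9500: continue
        q=k[:,0].astype(float)
        v=cv2.approxPolyDP(k,0.035*cv2.arcLength(k,True),True)[:,0].astype(float)
        if len(v)!=6: print(col,"verts",len(v),A); continue
        # refine: line fit per side, intersect
        idx=[int(np.argmin(np.linalg.norm(q-a,axis=1))) for a in v]; L=[]
        for a,b in zip(idx,idx[1:]+idx[:1]):
            n=(b-a)%len(q); seg=ray(c,q[[(a+i)%len(q) for i in range(int(.15*n)+1,int(.85*n))]],z)
            L.append(cv2.fitLine(np.float32(seg),cv2.DIST_HUBER,0,.001,.001).ravel())
        P=[]
        for l1,l2 in zip(L[-1:]+L[:-1],L):
            t=np.linalg.solve(np.c_[l1[:2],-l2[:2]],l2[2:]-l1[2:]);P.append(l1[2:]+t[0]*l1[:2])
        P=np.array(P)
        if cv2.contourArea(np.float32(P),True)>0 and False: pass
        x,y=P.T
        if np.sum(x*np.roll(y,-1)-y*np.roll(x,-1))<0: P=P[::-1]
        e=np.roll(P,-1,0)-P; pe=np.roll(e,1,0); i=int(np.argmin(pe[:,0]*e[:,1]-pe[:,1]*e[:,0]))
        P=np.roll(P,-i,0)
        a=MODEL-MODEL.mean(0); b=P-P.mean(0)
        th=np.arctan2(np.sum(a[:,0]*b[:,1]-a[:,1]*b[:,0]),np.sum(a*b))
        M=np.array([[np.cos(th),-np.sin(th)],[np.sin(th),np.cos(th)]])
        o=P.mean(0)-M@MODEL.mean(0); r=P-(MODEL@M.T+o)
        out.append((*o.round(4),round(th,3),round(1e3*np.sqrt((r**2).sum(1).mean()),1),round(A),k[:,0].mean(0).round()))
        print(col,z,*out[-1])
    return out
E
python3 - <<'E'
from h import *
c=cap("top")
for k in HSV: find(c,k,.025 if k=='grey' else .02)
E
```

```text
yellow 0.02 0.6017 0.2674 -0.416 1.4 7085 [138. 157.]
blue 0.02 0.4177 -0.2901 -3.096 3.7 5953 [406. 261.]
blue verts 4 8032.497537174262
red 0.02 0.4269 0.2544 2.176 1.0 6767 [144. 261.]
grey 0.025 0.5407 0.0347 -1.167 1.1 6962 [252. 184.]
```

```bash
cat >> h.py <<'E'
def goal(x,y,z,phi):
    """print shift+turn in tool axes to bring TCP to x,y,z, tool y at world angle phi, pointing down"""
    s=robot.state(); r=R.from_rotvec(s["tool_rot"])
    yv=np.array([np.cos(phi),np.sin(phi),0]); zv=np.array([0,0,-1.]); t=R.from_matrix(np.c_[np.cross(yv,zv),yv,zv])
    d=r.inv().apply(np.array([x,y,z])-s["ee_pos"]); w=(r.inv()*t).as_rotvec()
    print("shift",d.round(4),"turn",w.round(3),"rows>=",round(max(np.linalg.norm(d)/.0417,np.linalg.norm(w)/.125),1),"t",s["clock"],"j6",s["joints"][5].round(2))
E
python3 - <<'E'
from h import *
c=cap("wrist"); print(c["hand_eye"].round(3),c["fov_y"])
goal(.6187,.3058,.2,-.416)
E
python3 drive.py '-.45 -.051 .038 0 0 1.584;-.45 -.051 .038 0 0 1.584;-.45 -.051 .038 0 0 1.584;-.45 -.051 .038 0 0 1.584;-.45 -.051 .038 0 0 1.584;-.45 -.051 .038 0 0 1.584;-.45 -.051 .038 0 0 1.584;-.45 -.051 .038 0 0 1.584;-.45 -.051 .038 0 0 1.584;-.45 -.051 .038 0 0 1.584;-.45 -.051 .038 0 0 1.584;-.45 -.051 .038 0 0 1.584;-.45 -.051 .038 0 0 1.584;-.45 -.051 .038 0 0 1.584;-.45 -.051 .038 0 0 1.584;-.45 -.051 .038 0 0 1.584'
python3 - <<'E'
from h import *
c=cap("wrist"); cv2.imwrite("pics/w1.png",c["pixels"][:,:,::-1])
for o in find(c,'yellow',.02)[:1]:
    x,y,t=o[:3]; goal(x-.042*np.sin(t),y+.042*np.cos(t),.005,t)
E
```

```text
clock: 1.53
ee_pos: [0.619, 0.306, 0.2006]
tool_rot: [-2.629, -1.719, 0.0]
ft_force: [0.7, 0.0, 0.2]
width: 0.998
grasp_force: 0.0
yellow 0.02 0.6026 0.2693 -0.408 2.2 7129 [267. 187.]
shift [ 0.0017 -0.0005  0.1958] turn [ 0.     0.    -0.005] rows>= 4.7 t 1.5833 j6 0.7
```

View pics/w1.png

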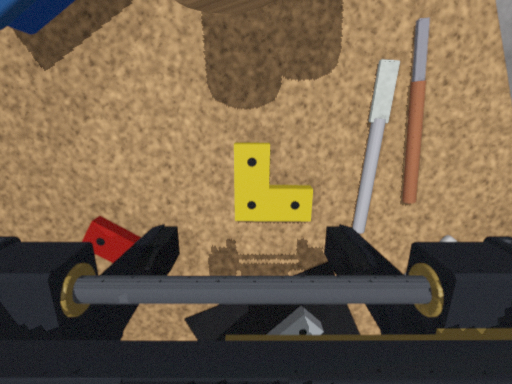

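```bash
python3 drive.py '.002 0 .04 0 0 0;.002 0 .08 0 0 0;.002 0 .12 0 0 0;.002 0 .15 0 0 0;.002 0 .17 0 0 0;.002 0 .185 0 0 0;.002 0 .195 0 0 0;.002 0 .195 0 0 0' && python3 drive.py '0 0 0 0 0 0;0 0 0 0 0 0;0 0 0 0 0 0;0 0 0 0 0 0;0 0 0 0 0 0;0 0 0 0 0 0;0 0 0 0 0 0;0 0 0 0 0 0' 0 30
```

```text
clock: 2.25
ee_pos: [0.6189, 0.3074, 0.0038]
tool_rot: [-2.631, -1.716, 0.004]
ft_force: [-0.2, -0.0, -0.8]
width: 0.997
grasp_force: 0.0
clock: 2.92
ee_pos: [0.6203, 0.3076, 0.0061]
tool_rot: [2.632, 1.715, 0.0]
ft_force: [-0.2, 0.5, 2.7]
width: 0.49
grasp_force: 30.0
```

```bash
python3 drive.py '0 0 -.02 0 0 0;0 0 -.05 0 0 0;0 0 -.09 0 0 0;0 0 -.13 0 0 0;0 0 -.17 0 0 0;0 0 -.215 0 0 0;0 0 -.215 0 0 0'
python3 - <<'E'
from h import *
goal(.705,.07,.22,1.975)
E
```

```text
clock: 3.5
ee_pos: [0.6241, 0.3089, 0.2312]
tool_rot: [2.629, 1.713, 0.022]
ft_force: [2.2, 0.8, 1.0]
width: 0.495
grasp_force: 30.0
shift [-0.1859  0.1703  0.0113] turn [ 0.017  0.009 -2.391] rows>= 19.1 t 3.5 j6 0.71
```

```bash
python3 drive.py '-.186 .17 0 0 0 -2.39;-.186 .17 0 0 0 -2.39;-.186 .17 0 0 0 -2.39;-.186 .17 0 0 0 -2.39;-.186 .17 0 0 0 -2.39;-.186 .17 0 0 0 -2.39;-.186 .17 0 0 0 -2.39;-.186 .17 0 0 0 -2.39;-.186 .17 0 0 0 -2.39;-.186 .17 0 0 0 -2.39;-.186 .17 0 0 0 -2.39;-.186 .17 0 0 0 -2.39;-.186 .17 0 0 0 -2.39;-.186 .17 0 0 0 -2.39;-.186 .17 0 0 0 -2.39;-.186 .17 0 0 0 -2.39;-.186 .17 0 0 0 -2.39;-.186 .17 0 0 0 -2.39;-.186 .17 0 0 0 -2.39;-.186 .17 0 0 0 -2.39'
python3 drive.py '0 0 0 0 0 0;0 0 0 0 0 0;0 0 0 0 0 0'
python3 - <<'E'
from h import *
c=cap("wrist"); cv2.imwrite("pics/w2.png",c["pixels"][:,:,::-1])
find(c,'grey',.025)
s=robot.state();print(s["ee_pos"],s["tool_rot"])
find(c,'yellow',s["ee_pos"][2]+.014)
goal(.5757,-.0113,.22,1.975)
E
```

```text
clock: 5.17
ee_pos: [0.7003, 0.0687, 0.22]
tool_rot: [0.636, -3.076, -0.0]
ft_force: [0.4, -0.2, -0.7]
width: 0.497
grasp_force: 30.0
clock: 5.42
ee_pos: [0.7005, 0.0687, 0.2205]
tool_rot: [0.625, -3.079, -0.0]
ft_force: [-0.5, -0.5, -0.2]
width: 0.495
grasp_force: 30.0
grey verts 7 7078.264455041932
grey 0.025 0.5412 0.0351 -1.169 1.0 6970 [261.  52.]
[0.70050034 0.06868926 0.22062054] [ 6.26065335e-01 -3.07846179e+00 -1.39109753e-05]
shift [ 0.1461 -0.0249  0.0006] turn [ 0.    -0.    -0.003] rows>= 3.6 t 5.4667 j6 -2.04
```

View pics/w2.png

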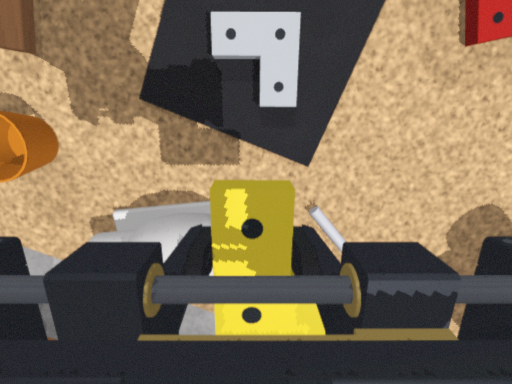

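```bash
cat >> h.py <<'E'
def place(g,kind,off=.042,z=.22):
    x,y,t=g; M=np.array([[np.cos(t),-np.sin(t)],[np.sin(t),np.cos(t)]])
    l=np.array([.056,.056-off]) if kind=='yellow' else np.array([0,off])
    p=np.array([x,y])+M@l; print("tcp",p.round(4)); goal(*p,z,t+np.pi)
E
python3 - <<'E'
from h import *
c=cap("wrist"); s=robot.state(); r=R.from_rotvec(s["tool_rot"]).as_matrix()
for z in(.011,.015):
  w=ray(c,[[253,180],[211,188],[295,188]],s["ee_pos"][2]+z); print(((np.c_[w,[0]*3]-s["ee_pos"])@r).round(4)[:,:2].tolist())
place((.541,.0349,-1.168),'yellow')
E
```

```text
[[0.0402, 0.0001], [0.0359, -0.022], [0.0359, 0.0222]]
[[0.0412, 0.0001], [0.037, -0.0213], [0.037, 0.0215]]
tcp [ 0.5758 -0.0111]
shift [ 0.146  -0.0247  0.0006] turn [ 0.    -0.    -0.001] rows>= 3.6 t 5.5167 j6 -2.04
```

```bash
python3 drive.py '.04 -.007 0 0 0 0;.08 -.014 0 0 0 0;.12 -.021 0 0 0 0;.144 -.025 0 0 0 0;.144 -.025 .03 0 0 0;.144 -.025 .07 0 0 0;.144 -.025 .1 0 0 0;.144 -.025 .13 0 0 0;.144 -.025 .145 0 0 0;.144 -.025 .155 0 0 0;.144 -.025 .155 0 0 0;.144 -.025 .155 0 0 0;.144 -.025 .155 0 0 0'
python3 - <<'E'
from h import *
place((.541,.0349,-1.168),'yellow',.04,.052)
E
```

```text
clock: 6.6
ee_pos: [0.5792, -0.0111, 0.0673]
tool_rot: [-0.628, 3.076, -0.002]
ft_force: [0.9, 0.4, -1.2]
width: 0.492
grasp_force: 30.0
tcp [ 0.5777 -0.0103]
shift [0.0011 0.0013 0.0153] turn [-0.002  0.002  0.   ] rows>= 0.4 t 6.6 j6 -2.2
```

```bash
python3 drive.py '.001 .001 .005 0 0 0;.001 .001 .01 0 0 0;.001 .001 .013 0 0 0;.001 .001 .0145 0 0 0;.001 .001 .0155 0 0 0;.001 .001 .0155 0 0 0'; python3 drive.py '0 0 0 0 0 0;0 0 0 0 0 0;0 0 0 0 0 0;0 0 0 0 0 0;0 0 0 0 0 0;0 0 0 0 0 0' 1
```

```text
clock: 7.1
ee_pos: [0.5764, -0.0103, 0.0499]
tool_rot: [0.629, -3.078, -0.0]
ft_force: [0.3, 0.7, -1.1]
width: 0.496
grasp_force: 30.0
clock: 7.6
ee_pos: [0.5766, -0.0103, 0.0503]
tool_rot: [-0.629, 3.078, -0.0]
ft_force: [0.5, 0.2, -0.4]
width: 0.927
grasp_force: 0.0
```

```bash
python3 drive.py '0 0 -.02 0 0 0;0 0 -.05 0 0 0;0 0 -.09 0 0 0;0 0 -.13 0 0 0;0 0 -.15 0 0 0;0 0 -.15 0 0 0;0 0 -.15 0 0 0'
python3 - <<'E'
from h import *
goal(.4196,-.332,.2,.046)
E
```

```text
clock: 8.18
ee_pos: [0.5774, -0.0104, 0.2017]
tool_rot: [-0.629, 3.075, -0.002]
ft_force: [0.4, -0.2, -1.4]
width: 1.006
grasp_force: 0.0
shift [ 0.2713 -0.2339  0.0014] turn [1.000e-03 4.000e-03 1.928e+00] rows>= 15.4 t 8.1833 j6 -2.2
```

```bash
python3 drive.py '.271 -.234 0 0 0 1.93;.271 -.234 0 0 0 1.93;.271 -.234 0 0 0 1.93;.271 -.234 0 0 0 1.93;.271 -.234 0 0 0 1.93;.271 -.234 0 0 0 1.93;.271 -.234 0 0 0 1.93;.271 -.234 0 0 0 1.93;.271 -.234 0 0 0 1.93;.271 -.234 0 0 0 1.93;.271 -.234 0 0 0 1.93;.271 -.234 0 0 0 1.93;.271 -.234 0 0 0 1.93;.271 -.234 0 0 0 1.93;.271 -.234 0 0 0 1.93;.271 -.234 0 0 0 1.93;.271 -.234 0 0 0 1.93;.271 -.234 0 0 0 1.93'
python3 - <<'E'
from h import *
c=cap("wrist"); cv2.imwrite("pics/w3.png",c["pixels"][:,:,::-1])
t=cap("top"); cv2.imwrite("pics/top2.png",cv2.resize(t["pixels"][110:280,90:450,::-1],None,fx=2,fy=2))
for o in find(c,'blue',.02)[:1]:
    x,y,a=o[:3]; goal(x-.042*np.sin(a),y+.042*np.cos(a),.005,a+np.pi)
find(t,'yellow',.045);find(t,'grey',.025)
E
```

```text
clock: 9.68
ee_pos: [0.4184, -0.331, 0.1983]
tool_rot: [-2.167, -2.27, -0.001]
ft_force: [-0.1, -0.5, -0.3]
width: 0.999
grasp_force: 0.0
blue 0.02 0.4162 -0.2917 -3.098 1.4 6496 [235. 157.]
shift [-0.0026 -0.0006  0.1941] turn [-0.001 -0.002  0.002] rows>= 4.7 t 9.7833 j6 -0.94
yellow 0.045 0.6153 0.0047 1.972 1.5 7191 [256. 172.]
```

View pics/w3.png

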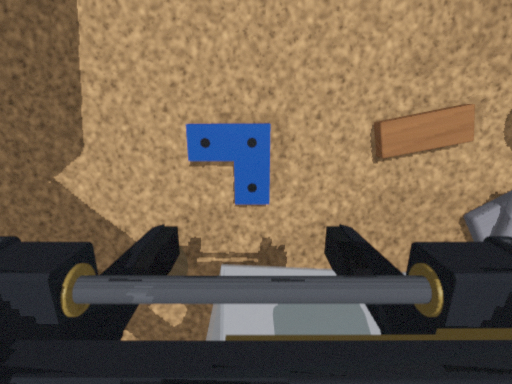

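View pics/top2.png

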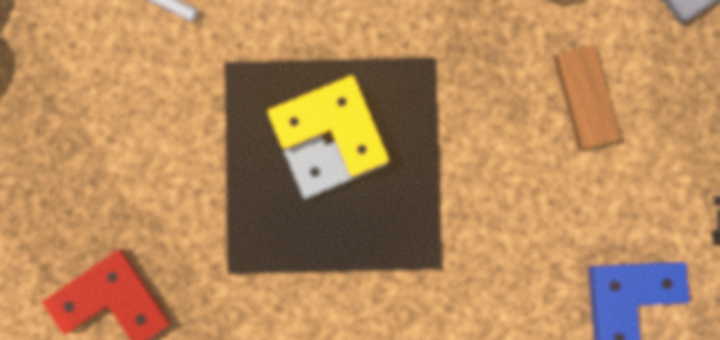

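```bash
python3 drive.py '-.002 0 .04 0 0 0;-.002 0 .08 0 0 0;-.002 0 .12 0 0 0;-.002 0 .15 0 0 0;-.002 0 .17 0 0 0;-.002 0 .185 0 0 0;-.002 0 .193 0 0 0;-.002 0 .193 0 0 0' && python3 drive.py '0 0 0 0 0 0;0 0 0 0 0 0;0 0 0 0 0 0;0 0 0 0 0 0;0 0 0 0 0 0;0 0 0 0 0 0;0 0 0 0 0 0;0 0 0 0 0 0' 0 30
```

```text
clock: 10.45
ee_pos: [0.4181, -0.3326, 0.0052]
tool_rot: [-2.168, -2.268, -0.001]
ft_force: [-0.3, 0.7, -0.1]
width: 0.999
grasp_force: 0.0
clock: 11.12
ee_pos: [0.4193, -0.334, 0.0076]
tool_rot: [2.172, 2.27, -0.0]
ft_force: [-0.6, 0.7, 3.6]
width: 0.496
grasp_force: 30.0
```

```bash
python3 drive.py '0 0 -.02 0 0 0;0 0 -.05 0 0 0;0 0 -.09 0 0 0;0 0 -.13 0 0 0;0 0 -.17 0 0 0;0 0 -.2 0 0 0;0 0 -.2 0 0 0;0 0 -.2 0 0 0'
python3 - <<'E'
from h import *
place((.541,.0349,-1.168),'blue',.0415,.2)
E
```

```text
clock: 11.78
ee_pos: [0.42, -0.3347, 0.2091]
tool_rot: [2.169, 2.267, -0.001]
ft_force: [-0.1, -0.4, -1.7]
width: 0.494
grasp_force: 29.9
tcp [0.5792 0.0512]
shift [0.3785 0.176  0.0083] turn [-0.002  0.005 -1.93 ] rows>= 15.4 t 11.7833 j6 -0.94
```

```bash
python3 drive.py '.378 .176 0 0 0 -1.93;.378 .176 0 0 0 -1.93;.378 .176 0 0 0 -1.93;.378 .176 0 0 0 -1.93;.378 .176 0 0 0 -1.93;.378 .176 0 0 0 -1.93;.378 .176 0 0 0 -1.93;.378 .176 0 0 0 -1.93;.378 .176 0 0 0 -1.93;.378 .176 0 0 0 -1.93;.378 .176 0 0 0 -1.93;.378 .176 0 0 0 -1.93;.378 .176 0 0 0 -1.93;.378 .176 0 0 0 -1.93;.378 .176 0 0 0 -1.93;.378 .176 0 0 0 -1.93;.378 .176 0 0 0 -1.93;.378 .176 0 0 0 -1.93;.378 .176 0 0 0 -1.93'
python3 - <<'E'
from h import *
place((.541,.0349,-1.168),'blue',.0415,.09)
E
```

```text
clock: 13.37
ee_pos: [0.5777, 0.0516, 0.2057]
tool_rot: [0.625, -3.076, -0.001]
ft_force: [-0.1, -0.4, -1.5]
width: 0.497
grasp_force: 29.9
tcp [0.5792 0.0512]
shift [-0.0015 -0.0011  0.1157] turn [ 0.001 -0.002 -0.002] rows>= 2.8 t 13.3667 j6 -2.09
```

```bash
python3 drive.py '-.001 -.001 .03 0 0 0;-.001 -.001 .06 0 0 0;-.001 -.001 .09 0 0 0;-.001 -.001 .105 0 0 0;-.001 -.001 .115 0 0 0;-.001 -.001 .115 0 0 0;-.001 -.001 .115 0 0 0;-.001 -.001 .115 0 0 0'
python3 - <<'E'
from h import *
place((.541,.0349,-1.168),'blue',.0415,.0725)
E
```

```text
clock: 14.03
ee_pos: [0.5809, 0.0509, 0.0937]
tool_rot: [-0.628, 3.076, -0.001]
ft_force: [0.4, -0.3, -0.7]
width: 0.494
grasp_force: 29.9
tcp [0.5792 0.0512]
shift [0.0015 0.001  0.0211] turn [-0.001  0.002  0.   ] rows>= 0.5 t 14.0333 j6 -2.09
```

```bash
python3 drive.py '.001 .001 .006 0 0 0;.001 .001 .012 0 0 0;.001 .001 .016 0 0 0;.001 .001 .018 0 0 0;.001 .001 .019 0 0 0;.001 .001 .0195 0 0 0;.001 .001 .0195 0 0 0'
python3 - <<'E'
from h import *
for i in range(3):
    c=cap("side"); s=robot.state(); print(s["ee_pos"],s["ft_force"])
cv2.imwrite("pics/s1.png",cv2.resize(c["pixels"][120:320,130:400,::-1],None,fx=2.5,fy=2.5))
E
```

```text
clock: 14.62
ee_pos: [0.5784, 0.0515, 0.0726]
tool_rot: [0.629, -3.078, -0.0]
ft_force: [0.3, -0.3, -0.1]
width: 0.497
grasp_force: 29.9
[0.57852127 0.05150326 0.07279066] [-0.07643117  0.2242708  -1.04898427]
[0.57858492 0.05147135 0.07287684] [ 1.36818833 -0.22790368 -0.4369033 ]
[0.57857751 0.05150328 0.07291239] [ 0.09121217 -0.73709062 -1.26303163]
```

View pics/s1.png

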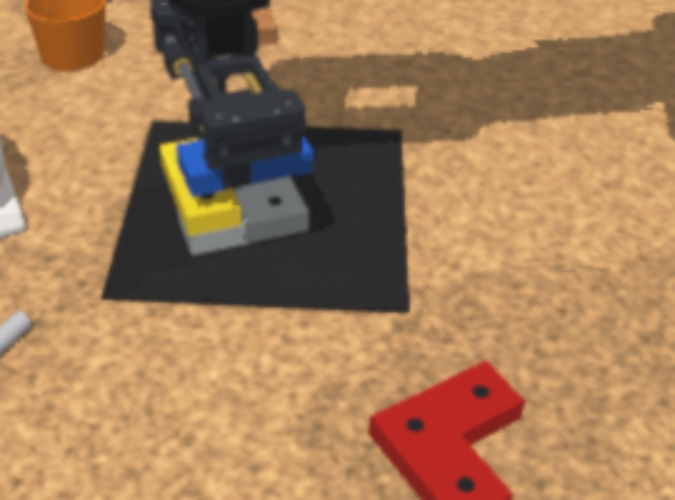

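Run:
```python
from h import *
c=cap("side")
f=192/np.tan(np.radians(c["fov_y"]/2));K=np.array([[f,0,c["cx"]],[0,f,c["cy"]],[0,0,1]])
def pr(P):
    rv=R.from_matrix(c["Rm"].T).as_rotvec(); return ((cv2.projectPoints(np.float64(P),rv,-c["Rm"].T@c["p"],K,c["dist_coeffs"])[0][:,0]-[130,120])*2.5).round()
g=np.array([.541,.0349]);t=-1.168;M=np.array([[np.cos(t),-np.sin(t)],[np.sin(t),np.cos(t)]])
w=MODEL@M.T+g
for z in(.025,.065,.085): print(z,pr(np.c_[w,[z]*6]).tolist())
w=np.array([.056,.056])-MODEL; w=w@M.T+g
print("yellow .045",pr(np.c_[w,[.045]*6]).tolist())
print("tcp",pr([robot.state()["ee_pos"]]))
```

```text
0.025 [[243.0, 189.0], [178.0, 202.0], [191.0, 235.0], [309.0, 210.0], [272.0, 142.0], [225.0, 151.0]]
0.065 [[242.0, 151.0], [175.0, 164.0], [188.0, 196.0], [310.0, 172.0], [272.0, 105.0], [223.0, 114.0]]
0.085 [[241.0, 131.0], [174.0, 144.0], [187.0, 176.0], [310.0, 152.0], [272.0, 86.0], [223.0, 95.0]]
yellow .045 [[224.0, 164.0], [288.0, 152.0], [272.0, 124.0], [162.0, 145.0], [190.0, 216.0], [243.0, 205.0]]
tcp [[226. 163.]]
```

The side view shows blue hovering 20 mm above yellow: its lower edge, (200,192) to (310,168), matches z = 0.065 and yellow's top is at 0.045. I added the mat-and-grey height wrong, so yellow was released 20 mm high too, though it landed in line. Going down another 20 mm.

```bash
python3 drive.py '0 0 .006 0 0 0;0 0 .012 0 0 0;0 0 .016 0 0 0;0 0 .018 0 0 0;0 0 .019 0 0 0;0 0 .019 0 0 0;0 0 .019 0 0 0'
python3 - <<'E'
from h import *
c=cap("side"); s=robot.state(); print(s["ee_pos"],s["ft_force"])
cv2.imwrite("pics/s2.png",cv2.resize(c["pixels"][120:320,130:400,::-1],None,fx=2.5,fy=2.5))
E
```

```text
clock: 15.4
ee_pos: [0.5785, 0.0515, 0.0537]
tool_rot: [0.629, -3.078, 0.0]
ft_force: [-0.1, -0.0, -1.4]
width: 0.493
grasp_force: 29.9
[0.57858668 0.05149662 0.05386164] [ 0.52113647  0.21760545 -1.20212713]
```

View pics/s2.png

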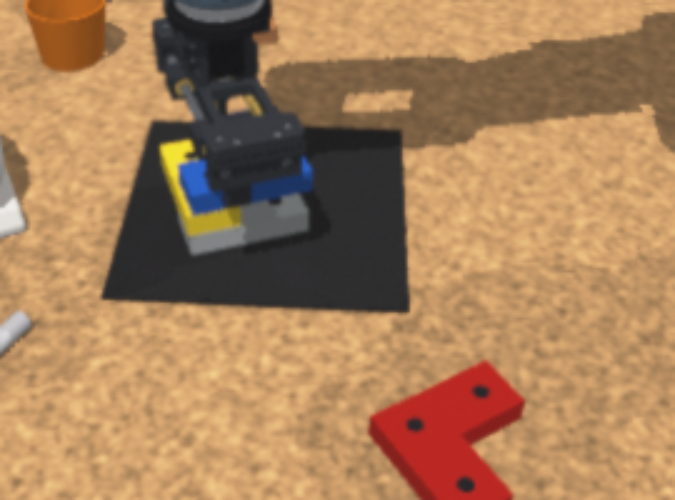

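Blue's lower front corner is at (190,211), against about (190,216) for yellow's top, so it is still 2–3 mm up.

```bash
python3 drive.py '0 0 .001 0 0 0;0 0 .0015 0 0 0;0 0 .002 0 0 0;0 0 .002 0 0 0'; python3 drive.py '0 0 0 0 0 0;0 0 0 0 0 0;0 0 0 0 0 0;0 0 0 0 0 0;0 0 0 0 0 0;0 0 0 0 0 0' 1; python3 drive.py '0 0 -.01 0 0 0;0 0 -.03 0 0 0;0 0 -.06 0 0 0;0 0 -.1 0 0 0;0 0 -.14 0 0 0;-.04 0 -.14 0 0 0;-.08 0 -.14 0 0 0;-.12 0 -.14 0 0 0;-.16 0 -.14 0 0 0;-.2 0 -.14 0 0 0;-.2 0 -.14 0 0 0;-.2 0 -.14 0 0 0'
python3 - <<'E'
from h import *
t=cap("top"); find(t,'blue',.065);find(t,'yellow',.045)
w=cap("wrist"); find(w,'blue',.065)
c=cap("side"); 
cv2.imwrite("pics/f.png",np.vstack([cv2.resize(c["pixels"][140:260,170:340,::-1],(425,300)),cv2.resize(t["pixels"][120:240,170:340,::-1],(425,300))]))
E
```

```text
clock: 15.78
ee_pos: [0.5787, 0.0515, 0.0526]
tool_rot: [-0.629, 3.078, -0.0]
ft_force: [-2.7, 0.1, 5.0]
width: 0.494
grasp_force: 29.9
clock: 16.28
ee_pos: [0.5784, 0.0515, 0.0516]
tool_rot: [0.629, -3.078, -0.0]
ft_force: [0.8, -0.1, -0.1]
width: 0.924
grasp_force: 0.0
clock: 17.28
ee_pos: [0.7627, 0.1308, 0.1892]
tool_rot: [0.63, -3.075, -0.001]
ft_force: [-1.1, 0.7, -0.8]
width: 0.999
grasp_force: 0.0
blue 0.065 0.5356 0.034 -1.154 3.0 6326 [252. 183.]
blue verts 4 6572.942799509503
```

View pics/f.png

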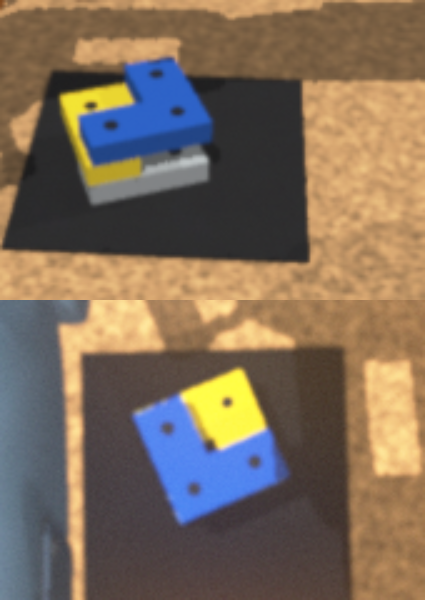

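The crib is stacked flat and in line in both views: blue on yellow on grey, with the gripper clear of the pile. Blue measures about 5 mm off its place, well within the 15 mm allowed, so I'm handing it in.

```bash
python3 -c "
from cell import robot
print(robot.job_done())"
```

```text
the job is handed in; nothing more can be done
None
```

The crib is built and handed in at about 17 s: yellow lies on grey half a turn round (about 1 mm off), blue on top facing as grey (about 5 mm off); yellow was released about 20 mm too high but landed in line, and no verdict was returned.

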